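# Lock the chopping boards in their rack with the retaining rod

### The arm

A 7-joint arm with a two-finger parallel gripper is mounted at the origin on a cart in front of the work surface, level with it; the furniture and walls round the work are solid. World frame = base frame: x ahead of the robot, y to its left, z up, the work surface at z = 0. Lengths are in m, angles in rad, forces in N, time in s.
With the tool pointing down it reaches from about 0.4 to 0.925 m from the base axis. Payload 5.6 kg.
Tool frame: the origin (TCP) lies midway between the tips of the shut fingers; the grasp point (between the pads) lies 19 mm behind it; z points along the fingers, y is the line along which they close (so a half turn about z gives the same grasp; the last joint's range is limited). The gripper opens to 85 mm and grips with 20 to 120 N. Pads are 22 mm wide; open, the fingers measure 114 mm over their backs; the gripper's body (76 mm by 85 mm) begins 54 mm behind the grasp point. The pads swing forward as they close: fully open they stand 13 mm farther back than shut.
Start: joints at [-1.24, 0.468, -0.012, 1.603, 0.006, 1.071, -0.056], TCP at [0.237, 0.605, 0.231] pointing down, gripper open.
Joint ranges: [-2.53, 2.53], [-0.31, 2.02], [-1.57, 1.55], [0.28, 2.44], [-1.29, 4.43], [0.15, 1.84], [-2.92, 2.92]. Speed limits (rad/s): [2.57, 2.57, 3.14, 3.14, 3.14, 3.14, 3.14].

### API

Orientations are given as a unit quaternion [w, x, y, z].
In Python, from station import ctrl gives the robot as it stands. The module is installed in compiled form; this text tells all that it offers.
- The arm moves only by the tool step_arm, never from a script. Its argument "plan" is a list of rows, each a list of 7 numbers: the shift along the tool's x, y, z in units of 400 mm (1.0 is 400 mm), then the turn, a rotation vector about the tool's x, y, z in units of 0.12 rad (1.0 is 0.12 rad), then the gripper command: -1 is shut, 1 is fully open, values between are in proportion. In form: [[dx, dy, dz, rx, ry, rz, grip], ...]. A call has exactly 5 rows; each row shifts and turns the commanded pose from where the row before left it, along the tool's axes as they then stand; what a row does not reach is not made up. A row lasts 1/10 s, in which the tool goes at most 50 mm and 8.59 degrees, less where a joint would pass 70% of its speed; a pose out of reach is approached as far as the arm can. A call with a number of a shift or a turn outside -1 to 1 is refused whole. A call with a gripper value outside its range is refused whole. The fingers move at their own pace and stop on an object; "squeeze" is the grip in N (left out, the last holds). Time passes only in rows, so rows that do not move let the fingers close, or fill a call up. It gives the time, the measured TCP pose, the force, the opening and the grip force at its end, in the units of the state.
- ctrl.read_state(): the state, without advancing time (a new reading comes with each control period).
- ctrl.snapshot(name): name is "side" or "top" or "wrist"; returns (picture, depth): 420x560x3 uint8, blue, green, red; 420x560 float32, m along the optical axis (not along the pixel's ray), 0 where there is no reading.
- ctrl.calibration(name): a dict with "fx", "fy", "cx", "cy" (pixels), "k1" (the pictures are not rectified: a ray, as slopes to the right and down, at radius r is drawn at 1 + k1 r^2 times it, then the intrinsics apply), "eye" and "rotation" of the camera in the world. Camera axes: x right, y down, z forward; pixel columns grow to the right and rows downward; lengths in m; the calibration is good to about 2 mm. A picture is of the moment at which its call begins: read the wrist's pose just before it. calibration takes no time and is no camera call; for the wrist camera it gives the pose at the moment of the call.
- ctrl.sign_off(): hands the job in; it is judged then, once.
Trained networks look in the newest picture that a camera, given by its name, has taken for a name from the list of things; names that differ only in an ending like _2 or _b are one class to them, and where a whole thing is asked for, a point or a joint stands for the part that bears it (a point fixed in the world has none). Each returns a list of dicts, best first, with "score" (0 to 1); they miss things now and then, are a little off and sometimes report something else, mostly with a low value. They report only what shows in the picture. A call takes as long as a camera call.
- ctrl.outline_of(name, camera): "region" (420x560 bool, what is visible of it) and "rect" ([left, top, right, bottom] in pixels, round what is visible of it).
The state is a dict: "clock": time; "joints": joint angles; "qvel": joint speeds; "joint_efforts": joint torques, N m; "tcp_pos": TCP position; "tcp_rot": TCP orientation; "wrist_force": force on the tool from outside, world axes, zero at the start; "torque": the same for the moment, N m; "grip_width": finger opening in m; "finger_force": force on a finger pad.
Only numpy, scipy, OpenCV 4.12 (cv2) and the standard library are available. Lean on these libraries where they do the work, as an engineer would, in place of code of your own. Each camera call takes 0.05 s, during which the arm holds its last target. There are 200 camera calls.

### The job

Lock the three chopping boards in their rack with its spring-loaded retaining rod: starting with the board nearest the rod's knob, slide each board gently back until the rod's tip springs into its hole and the board stops dead, then go on to the next one along. When the rod has gone through all three, push its knob fully home against the rack. Do not force a board that has stopped, and leave the food tin, the glass tumbler and the soap pump where they stand.

Things in the scene. Friction and masses are not known exactly. Their poses are not given: they have to be found in the camera images.
- rack: wooden rack fixed to the worktop, 205 mm deep (x), 196 mm wide (y); origin at its underside; x away from the robot, y left along the rod, z up. Base 15 mm thick; slots along x at y = +40, 0, -40 mm between guide walls (tops 75 mm high, x -28 to 97 mm). Locked boards have front edges at x = -82 to -53 mm; a low rail (37 mm high) at x = 99 mm stops a board pushed much too far
- rack_mouth (a point): where the rod enters the rack: centre of the outer face of the left upright, at rack x = -35, y = +88, z = 80 mm. The two uprights (40 mm deep, 16 mm thick, 100 mm tall, at rack y = +80 and -80 mm) carry the rod, 80 mm above the worktop
- rod (a joint): slide of the 10 mm steel rod, m, growing toward rack -y. At 0 its tip is at rack y = +50 mm; it rests on the 1st, 2nd, 3rd board at about 0.005, 0.045, 0.085; home at 0.140, collar against the left upright. A spring drives it in: net 3 N at first, falling to 0 at about 0.11, where it stays until pushed on (about 1 N); no spring-back. It snaps into a hole that passes within 1.5 mm; that board then stops dead
- rod_knob (a point): centre of the flat outer end of the rod's dark wooden knob (30 mm diameter, 22 mm long, axis along rack y), 80 mm above the worktop, left of the rack, at rack x = -35 mm; rack y = 254 mm when the joint reads 0, 114 mm when home. Push it toward rack -y
- board_a_front (a point): middle of the front edge (facing the robot) of one of three equal chopping boards standing on edge in the rack, 80 mm above the worktop, level with the board's hole. Starts 15 to 55 mm too far forward. The hole (13 mm) lies 18 to 46 mm behind this edge; that differs per board, is not reported and is mostly hidden: find it by feel. x to the back, y across, z up
- board_b_front (a point): middle of the front edge (facing the robot) of one of three equal chopping boards standing on edge in the rack, 80 mm above the worktop, level with the board's hole. Starts 15 to 55 mm too far forward. The hole (13 mm) lies 18 to 46 mm behind this edge; that differs per board, is not reported and is mostly hidden: find it by feel. x to the back, y across, z up
- board_c_front (a point): middle of the front edge (facing the robot) of one of three equal chopping boards standing on edge in the rack, 80 mm above the worktop, level with the board's hole. Starts 15 to 55 mm too far forward. The hole (13 mm) lies 18 to 46 mm behind this edge; that differs per board, is not reported and is mostly hidden: find it by feel. x to the back, y across, z up
- food_tin: closed food tin, 57 mm across, 72 mm tall, origin at the centre of its underside; a bystander
- tumbler: clear glass tumbler standing upside down, 80 mm across, 88 mm tall, origin at the centre of its underside; a bystander
- soap_pump: hand soap bottle with a pump, 40 by 71 mm, 164 mm tall, origin at the centre of its underside; a bystander
- board_a: pale wooden chopping board with board_a_front: 140 mm long, 12 mm thick, 100 mm tall, bottom edge 15 mm and top edge 115 mm above the worktop; origin under its centre, 70 mm behind the front edge, same axes. Its slot (which of the three differs) lets it slide along rack x with under 4 N, the rod leaning on it included; once locked, never push it harder than 25 N
- board_b: pale wooden chopping board with board_b_front: 140 mm long, 12 mm thick, 100 mm tall, bottom edge 15 mm and top edge 115 mm above the worktop; origin under its centre, 70 mm behind the front edge, same axes. Its slot (which of the three differs) lets it slide along rack x with under 4 N, the rod leaning on it included; once locked, never push it harder than 25 N
- board_c: pale wooden chopping board with board_c_front: 140 mm long, 12 mm thick, 100 mm tall, bottom edge 15 mm and top edge 115 mm above the worktop; origin under its centre, 70 mm behind the front edge, same axes. Its slot (which of the three differs) lets it slide along rack x with under 4 N, the rod leaning on it included; once locked, never push it harder than 25 N

How it is judged:
On the way, in this order (a step that is already met when the one before it is completed fails the run):
1. the rod has sprung through the first board from the knob (value of joint rod above 0.02 m), for 0.1 s.
2. the rod has sprung through the second board from the knob (value of joint rod above 0.06 m), for 0.1 s.
3. the rod has sprung through the third board from the knob (value of joint rod above 0.094 m), for 0.1 s.
At the end, for the whole second after the job is handed in: The rod is fully home (within 4 mm), through all three boards, which stand upright in their slots with their front edges 50 to 85 mm in front of the rack's origin; the three bystanders stand upright where they were (value of joint rod above 0.136 m and x of board_a_front in the frame of rack between -0.085 and -0.05 m and x of board_b_front in the frame of rack between -0.085 and -0.05 m and x of board_c_front in the frame of rack between -0.085 and -0.05 m and angle between each of board_a_front, board_b_front, board_c_front's own z axis and vertical below 0.12 rad and angle between each of food_tin, tumbler, soap_pump's own z axis and vertical below 0.1 rad); the robot touches nothing.
It fails at once if a board is forced (pushed with more than 30 N) (contact force between any of the arm, the fingers and board_a above 30 N or contact force between any of the arm, the fingers and board_b above 30 N or contact force between any of the arm, the fingers and board_c above 30 N).
It fails at once if a bystander is moved by more than 25 mm (distance of any of food_tin, tumbler, soap_pump from where it was at the start of the episode above 0.025 m).
It also fails if it takes over 54 s, if anything falls off the work surface, if the arm or the gripper's body presses on something with over 40 N, if the wrist force passes 120 N, or if a joint passes its speed limit or range.

## Working session

There is one attempt and no reset: what is moved stays moved. The work goes in short steps, Python scripts to look and compute and a tool call to move; the robot and the scene stay as the last step left them, time stands still between calls to the robot, and variables do not carry over. Pictures are saved under pics/ and viewed, at most 10 in all, crops included, and the job is handed in when it is done.

Besides the shell and the picture viewer there is one more tool, called after "Call:" by a JSON object that holds its "method" and its "body", one argument or row to a line. step_arm: Moves the arm, as the interface text tells. Shifts and turns lie within -1 to 1; 1 stands for 400 mm of shift or 0.12 rad of turn. Its arguments: {"type":"object","properties":{"plan":{"type":"array","items":{"type":"array","items":{"type":"number","minimum":-1,"maximum":1}}},"squeeze":{"type":"number"}},"required":["plan"]}

```bash
mkdir -p pics; cat > h.py <<'E'
import numpy as np, cv2
from station import ctrl
from scipy.spatial.transform import Rotation as R
def cloud(name):
    im,d=ctrl.snapshot(name); c=ctrl.calibration(name)
    v,u=np.mgrid[0:420,0:560].astype(float)
    x=(u-c['cx'])/c['fx']; y=(v-c['cy'])/c['fy']
    K=np.array([[c['fx'],0,c['cx']],[0,c['fy'],c['cy']],[0,0,1.]])
    p=cv2.undistortPoints(np.stack([u.ravel(),v.ravel()],1)[:,None],K,np.array([c['k1'],0,0,0.]))[:,0]
    P=np.c_[p,np.ones(len(p))]*d.reshape(-1,1)
    W=P@np.array(c['rotation']).T+np.array(c['eye'])
    W=W.reshape(420,560,3); W[d==0]=np.nan
    return im,W
E
python3 - <<'E'
from h import *
for n in ['top','side']:
    im,W=cloud(n); np.save(f'W_{n}.npy',W); cv2.imwrite(f'pics/{n}.png',im)
    c=ctrl.calibration(n); print(n,c['eye'],np.round(c['rotation'],2).tolist(),c['fx'],c['k1'])
    for o in ['rack','rod_knob','board_a','food_tin','tumbler','soap_pump']:
        for r in ctrl.outline_of(o,n)[:3]:
            m=r['region']; print(o,round(r['score'],2),np.round(r['rect']),np.round(np.nanmedian(W[m],0),3))
s=ctrl.read_state(); print(s['clock'],s['tcp_pos'],s['tcp_rot'],s['wrist_force'])
E
```

```text
Traceback (most recent call last):
  File "h.py", line 11, in cloud
    W=P@np.array(c['rotation']).T+np.array(c['eye'])
      ~^~~~~~~~~~~~~~~~~~~~~~~~~~
ValueError: matmul: Input operand 1 has a mismatch in its core dimension 0, with gufunc signature (n?,k),(k,m?)->(n?,m?) (size 4 is different from 3)
```

```bash
sed -i "s/np.array(c\['rotation'\]).T/R.from_quat(c['rotation'],scalar_first=True).as_matrix().T/" h.py
python3 - <<'E'
from h import *
for n in ['top','side']:
    im,W=cloud(n); np.save(f'W_{n}.npy',W); cv2.imwrite(f'pics/{n}.png',im)
    c=ctrl.calibration(n); print(n,c['eye'],np.round(c['rotation'],2).tolist(),c['fx'],c['k1'])
    for o in ['rack','rod_knob','board_a','food_tin','tumbler','soap_pump']:
        for r in ctrl.outline_of(o,n)[:3]:
            m=r['region']; print(o,round(r['score'],2),np.round(r['rect']),np.round(np.nanmedian(W[m],0),3))
s=ctrl.read_state(); print(s['clock'],s['tcp_pos'],s['tcp_rot'],s['wrist_force'])
E
```

```text
top [0.4648408  0.24429072 1.09582826] [0.05, -0.7, 0.71, -0.05] 533.8978291170446 -0.14906316011017798
rack 0.94 [241. 172. 423. 276.] [0.602 0.081 0.02 ]
rod_knob 0.72 [243. 231. 347. 246.] [0.558 0.243 0.086]
board_a 0.94 [383. 207. 397. 284.] [0.535 0.034 0.106]
board_a 0.77 [344. 194. 358. 275.] [0.555 0.109 0.111]
food_tin 0.62 [200. 173. 231. 205.] [0.662 0.365 0.07 ]
food_tin 0.51 [240. 174. 418. 277.] [0.601 0.08  0.02 ]
food_tin 0.23 [158. 181. 208. 219.] [0.638 0.429 0.087]
tumbler 0.68 [162. 180. 207. 223.] [0.639 0.429 0.087]
soap_pump 0.7 [242. 149. 268. 184.] [0.694 0.288 0.101]
side [ 0.19429455 -0.38455841  0.49644346] [-0.48, 0.83, -0.23, 0.14] 387.3268875115911 -0.017529915182038013
rack 0.96 [248. 187. 405. 328.] [ 0.576 -0.002  0.028]
rod_knob 0.68 [250. 188. 283. 222.] [0.556 0.284 0.085]
board_a 0.95 [286. 235. 358. 308.] [0.522 0.025 0.084]
board_a 0.78 [271. 214. 341. 277.] [0.539 0.103 0.104]
board_a 0.56 [280. 222. 345. 288.] [0.528 0.065 0.103]
food_tin 0.75 [270. 174. 293. 208.] [0.653 0.348 0.049]
tumbler 0.96 [245. 160. 270. 200.] [0.634 0.415 0.067]
soap_pump 0.74 [301. 146. 320. 220.] [0.694 0.274 0.081]
0.75 [0.23738148 0.60511056 0.23132394] [1.41345108e-05 1.85841129e-01 9.82579805e-01 3.59810514e-05] [-1.06978638  0.92376496  0.18314411]
```

View pics/top.png

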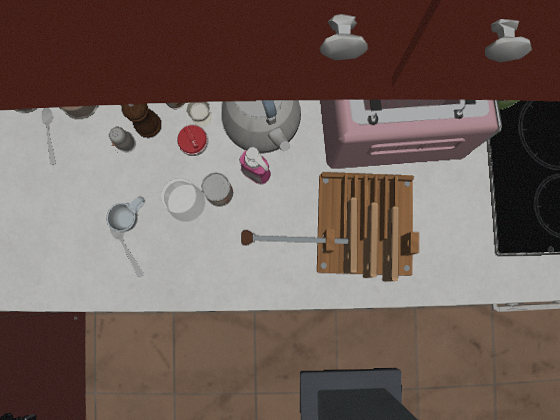

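View pics/side.png

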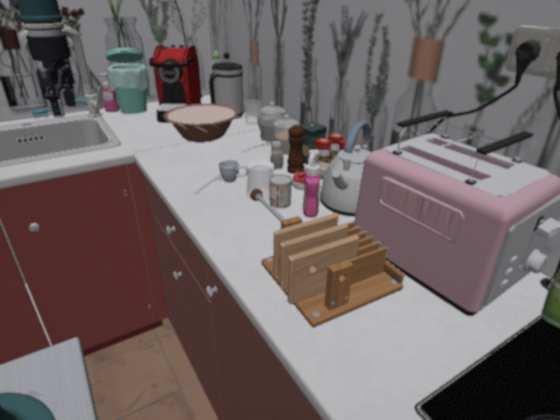

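```bash
python3 - <<'E'
from h import *
W=np.load('W_top.npy')
def rng(n,sl,z0,z1):
    p=W[sl].reshape(-1,3); p=p[(p[:,2]>z0)&(p[:,2]<z1)]
    c=p[:,:2].mean(0); u=np.linalg.svd(p[:,:2]-c,full_matrices=False)[2][0]; u*=np.sign(u[np.argmax(abs(u))])
    t=(p[:,:2]-c)@u; print(n,len(p),'c',c.round(4),'ang',np.degrees(np.arctan2(u[1],u[0])).round(2),'lo',(c+u*np.percentile(t,1)).round(4),'hi',(c+u*np.percentile(t,99)).round(4),'len',np.ptp(t).round(3),'z',np.median(p[:,2]).round(4))
    return p
rng('b1',np.s_[185:290,342:362],.11,.122)
rng('b2',np.s_[185:290,363:382],.11,.122)
rng('b3',np.s_[185:290,384:402],.11,.122)
rng('rod',np.s_[228:250,262:325],.075,.092)
p=rng('knob',np.s_[225:250,236:258],.05,.11); print(p.min(0),p.max(0))
for n,s in dict(upL=np.s_[225:256,322:340],upR=np.s_[228:256,406:422]).items():
    p=rng(n,s,.093,.108)
p=rng('base',np.s_[165:285,310:420],.008,.022); print(cv2.minAreaRect(p[:,:2].astype(np.float32)))
print('cab',np.nanmin(W[60:95,20:540].reshape(-1,3),0),np.nanmedian(W[60:95,20:540].reshape(-1,3),0))
q=W[90:170,320:500].reshape(-1,3);q=q[q[:,2]>.03]; print('toaster',q.min(0),q.max(0))
q=W[100:150,222:300].reshape(-1,3);q=q[q[:,2]>.03]; print('kettle',q.min(0),q.max(0))
for n,s in dict(tin=np.s_[170:207,200:233],tum=np.s_[178:224,160:208],soap=np.s_[146:186,240:270]).items():
    q=W[s].reshape(-1,3);q=q[q[:,2]>.03]; print(n,np.percentile(q,2,0).round(3),np.percentile(q,98,0).round(3))
E
```

```text
b1 477 c [0.5613 0.1059] ang -2.02 lo [0.4946 0.1082] hi [0.63   0.1035] len 0.137 z 0.1158
b2 476 c [0.5548 0.0677] ang -3.23 lo [0.4846 0.0717] hi [0.62  0.064] len 0.136 z 0.1158
b3 474 c [0.5436 0.0296] ang -2.79 lo [0.4775 0.0328] hi [0.612  0.0262] len 0.139 z 0.1158
rod 328 c [0.5578 0.2171] ang 87.01 lo [0.5547 0.1581] hi [0.5608 0.2756] len 0.118 z 0.0853
knob 196 c [0.5615 0.3025] ang 91.07 lo [0.5618 0.2851] hi [0.5613 0.3152] len 0.031 z 0.0915
[0.54835482 0.28503855 0.08130951] [0.57686388 0.31569301 0.09840477]
upL 194 c [0.5542 0.1479] ang -1.21 lo [0.5348 0.1484] hi [0.5744 0.1475] len 0.04 z 0.1013
upR 195 c [ 0.5472 -0.0113] ang -3.63 lo [ 0.5278 -0.0101] hi [ 0.5675 -0.0126] len 0.041 z 0.1011
base 3997 c [0.5913 0.0776] ang 90.05 lo [ 0.5914 -0.0323] hi [0.5913 0.1654] len 0.204 z 0.0163
((0.6020795106887817, 0.06540534645318985), (0.19660255312919617, 0.22294683754444122), 87.40364837646484)
cab [0.58424804 0.01644269 0.66726161] [0.60521033 0.2419744  0.7600822 ]
toaster [ 0.62449162 -0.23165111  0.03008611] [0.84845393 0.20825156 0.68185674]
kettle [0.62431887 0.19777311 0.03000025] [0.84449017 0.35679776 0.66162172]
tin [0.637 0.339 0.033] [0.69  0.4   0.075]
tum [0.61  0.384 0.035] [0.677 0.465 0.092]
soap [0.681 0.263 0.033] [0.752 0.314 0.167]
```

```bash
cat >> h.py <<'E'
A=np.radians(-2.6); O=np.array([.5857,.0668,0])
Rk=R.from_euler('z',A)
Q=R.from_matrix(np.c_[Rk.apply([-1,0,0]),Rk.apply([0,1,0]),[0,0,-1]])
def w(p): return O+Rk.apply(p)
def rk(p): return Rk.inv().apply(np.array(p)-O)
def rows(p,q,p1,q1,step=.045,grip=-1):
    p,p1=np.array(p),np.array(p1); dr=(q.inv()*q1).as_rotvec()
    n=int(np.ceil(max(np.linalg.norm(p1-p)/step,np.linalg.norm(dr)/.11)))
    for i in range(n):
        s=q.inv().apply((p1-p)/n)/.4; print(i,np.r_[s,dr/n/.12].round(4).tolist()); q=q*R.from_rotvec(dr/n)
def st():
    s=ctrl.read_state(); return s,np.array(s['tcp_pos']),R.from_quat(s['tcp_rot'],scalar_first=True)
E
python3 - <<'E'
from h import *
s,p,q=st()
rows(p,q,w([-.14,.039,.2]),Q)
E
```

```text
0 [-0.0783, -0.0796, 0.0065, 0.0001, 0.0, -0.2281]
1 [-0.0761, -0.0817, 0.0065, 0.0001, 0.0, -0.2281]
2 [-0.0738, -0.0838, 0.0065, 0.0001, 0.0, -0.2281]
3 [-0.0715, -0.0858, 0.0065, 0.0001, 0.0, -0.2281]
4 [-0.0691, -0.0877, 0.0065, 0.0001, 0.0, -0.2281]
5 [-0.0667, -0.0896, 0.0065, 0.0001, 0.0, -0.2281]
6 [-0.0642, -0.0913, 0.0065, 0.0001, 0.0, -0.2281]
7 [-0.0617, -0.0931, 0.0065, 0.0001, 0.0, -0.2281]
8 [-0.0591, -0.0947, 0.0065, 0.0001, 0.0, -0.2281]
9 [-0.0565, -0.0963, 0.0065, 0.0001, 0.0, -0.2281]
10 [-0.0538, -0.0978, 0.0065, 0.0001, 0.0, -0.2281]
11 [-0.0511, -0.0993, 0.0065, 0.0001, 0.0, -0.2281]
```

Call:
{"method": "step_arm", "body": {
  "plan": [
    [-0.078,-0.08,0.006,0,0,-0.228,-1],
    [-0.076,-0.082,0.006,0,0,-0.228,-1],
    [-0.074,-0.084,0.006,0,0,-0.228,-1],
    [-0.0715,-0.086,0.006,0,0,-0.228,-1],
    [-0.069,-0.088,0.006,0,0,-0.228,-1]
  ],
  "squeeze": 20
}}

```text
clock: 1.25
tcp_pos: [0.3253, 0.3975, 0.2194]
tcp_rot: [0.0, 0.118, 0.993, 0.0]
wrist_force: [0.1, 0.3, 0.1]
grip_width: 0.0121
finger_force: 0.0
```

Call:
{"method": "step_arm", "body": {
  "plan": [
    [-0.067,-0.09,0.0065,0,0,-0.228,-1],
    [-0.064,-0.091,0.0065,0,0,-0.228,-1],
    [-0.062,-0.093,0.0065,0,0,-0.228,-1],
    [-0.059,-0.095,0.0065,0,0,-0.228,-1],
    [-0.0565,-0.096,0.0065,0,0,-0.228,-1]
  ]
}}

```text
clock: 1.75
tcp_pos: [0.413, 0.1921, 0.2066]
tcp_rot: [0.0, 0.049, 0.999, 0.0]
wrist_force: [0.3, 0.8, 0.1]
grip_width: -0.0001
finger_force: 0.0
```

Call:
{"method": "step_arm", "body": {
  "plan": [
    [-0.054,-0.098,0.0065,0,0,-0.228,-1],
    [-0.051,-0.099,0.0065,0,0,-0.228,-1],
    [0,0,0,0,0,0,-1],
    [0,0,0,0,0,0,-1],
    [0,0,0,0,0,0,-1]
  ]
}}

```text
clock: 2.25
tcp_pos: [0.4471, 0.1128, 0.2012]
tcp_rot: [0.0, 0.022, 1.0, 0.0]
wrist_force: [-0.8, 0.2, -0.3]
grip_width: -0.0
finger_force: 0.0
```

```bash
python3 - <<'E'
from h import *
s,p,q=st(); print(s['clock'],rk(p).round(4),(q.inv()*Q).as_rotvec().round(3),s['wrist_force'],s['grip_width'])
rows(p,q,w([-.120,.039,.07]),Q)
E
```

```text
2.25 [-0.1406  0.0396  0.2012] [ 0.001 -0.     0.001] [-0.75507189  0.21661021 -0.3302659 ] -9.876497039137716e-06
0 [-0.0171, -0.0006, 0.1093, 0.0016, -0.0, 0.0037]
1 [-0.0171, -0.0006, 0.1093, 0.0016, -0.0, 0.0037]
2 [-0.0171, -0.0006, 0.1093, 0.0016, -0.0, 0.0037]
```

Call:
{"method": "step_arm", "body": {
  "plan": [
    [-0.016,0,0.109,0,0,0,-1],
    [-0.016,0,0.109,0,0,0,-1],
    [-0.018,0,0.109,0,0,0,-1],
    [0,0,0,0,0,0,-1],
    [0,0,0,0,0,0,-1]
  ]
}}

```text
clock: 2.75
tcp_pos: [0.4667, 0.1117, 0.0702]
tcp_rot: [-0.001, 0.022, 1.0, -0.0]
wrist_force: [0.1, 0.1, 0.7]
grip_width: 0.0
finger_force: 0.0
```

Call:
{"method": "step_arm", "body": {
  "plan": [
    [-0.01,0,0,0,0,0,-1],
    [-0.01,0,0,0,0,0,-1],
    [-0.01,0,0,0,0,0,-1],
    [-0.008,0,0,0,0,0,-1],
    [-0.006,0,0,0,0,0,-1]
  ]
}}

```text
clock: 3.25
tcp_pos: [0.4849, 0.1099, 0.0708]
tcp_rot: [-0.0, 0.023, 1.0, 0.0]
wrist_force: [-2.8, 0.1, 1.2]
grip_width: -0.0002
finger_force: 0.0
```

```bash
python3 - <<'E'
from h import *
s,p,q=st(); print(s['clock'],rk(p).round(4),s['wrist_force'])
im,W=cloud('side'); cv2.imwrite('pics/s1.png',cv2.resize(im[120:340,200:460],None,fx=3,fy=2.7))
im,W=cloud('top')
for n,a,b in [('b1',.025,.055),('b2',-.015,.015),('b3',-.055,-.025)]:
    P=rk(W.reshape(-1,3)); k=(P[:,2]>.111)&(P[:,2]<.119)&(P[:,1]>a)&(P[:,1]<b)&(P[:,0]<.09); print(n,k.sum(),np.percentile(P[k],[2,50,98],0).round(4).tolist())
E
```

```text
3.25 [-0.1027  0.0385  0.0708] [-2.82426641  0.13595516  1.15404993]
b1 317 [[-0.0393, 0.0327, 0.1118], [0.0052, 0.039, 0.1156], [0.0482, 0.0445, 0.1186]]
b2 252 [[-0.0351, -0.0066, 0.1122], [-0.0013, -0.0006, 0.1156], [0.0342, 0.0047, 0.1186]]
b3 169 [[-0.0227, -0.0449, 0.1117], [0.0021, -0.0397, 0.1156], [0.0286, -0.0342, 0.1182]]
```

View pics/s1.png

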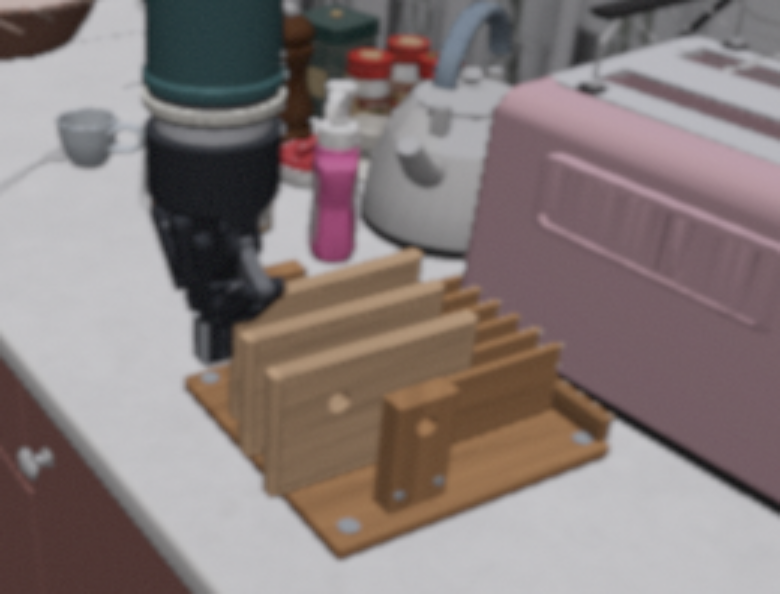

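Call:
{"method": "step_arm", "body": {
  "plan": [
    [-0.003,0,0,0,0,0,-1],
    [-0.003,0,0,0,0,0,-1],
    [-0.003,0,0,0,0,0,-1],
    [-0.003,0,0,0,0,0,-1],
    [-0.003,0,0,0,0,0,-1]
  ]
}}

```text
clock: 3.85
tcp_pos: [0.491, 0.1096, 0.0702]
tcp_rot: [-0.0, 0.023, 1.0, -0.0]
wrist_force: [-3.6, -0.1, 0.2]
grip_width: 0.0003
finger_force: 0.0
```

```bash
cat >> h.py <<'E'
def knob(W):
    P=rk(W.reshape(-1,3)); k=(abs(P[:,0]+.035)<.02)&(P[:,2]>.088)&(P[:,2]<.1)&(P[:,1]>.1)&(P[:,1]<.27)
    return np.percentile(P[k,1],[2,98]).round(3) if k.sum()>3 else None
E
python3 - <<'E'
from h import *
s,p,q=st(); print(s['clock'],rk(p).round(4),s['wrist_force'])
im,W=cloud('top'); print(knob(W))
# hole of board 3 in right face from side view
c=ctrl.calibration('side'); K=np.array([[c['fx'],0,c['cx']],[0,c['fy'],c['cy']],[0,0,1.]])
Rc=R.from_quat(c['rotation'],scalar_first=True); e=rk(c['eye'])
for n,u in dict(hole=(313,269.3),topfront=(289.3,258.5),botfront=(290,302)).items():
    r=cv2.undistortPoints(np.array([[u]],float),K,np.array([c['k1'],0,0,0.]))[0,0]
    d=Rk.inv().apply(Rc.apply([*r,1])); t=(-.046-e[1])/d[1]; print(n,(e+t*d).round(4))
E
```

```text
3.85 [-0.0965  0.0385  0.0702] [-3.62246217 -0.08324621  0.17310512]
[0.109 0.247]
hole [-0.0655 -0.046   0.0794]
topfront [-0.1132 -0.046   0.1194]
botfront [-0.109  -0.046   0.0245]
```

Call:
{"method": "step_arm", "body": {
  "plan": [
    [-0.0015,0,0,0,0,0,-1],
    [-0.0015,0,0,0,0,0,-1],
    [-0.0015,0,0,0,0,0,-1],
    [-0.0015,0,0,0,0,0,-1],
    [-0.0015,0,0,0,0,0,-1]
  ]
}}

```text
clock: 4.4
tcp_pos: [0.494, 0.1095, 0.0703]
tcp_rot: [0.0, 0.023, 1.0, 0.0]
wrist_force: [-3.9, 0.2, 1.2]
grip_width: -0.0002
finger_force: 0.0
```

Call:
{"method": "step_arm", "body": {
  "plan": [
    [-0.0015,0,0,0,0,0,-1],
    [-0.0015,0,0,0,0,0,-1],
    [-0.0015,0,0,0,0,0,-1],
    [-0.0015,0,0,0,0,0,-1],
    [-0.0015,0,0,0,0,0,-1]
  ]
}}

```text
clock: 4.9
tcp_pos: [0.497, 0.1094, 0.0703]
tcp_rot: [0.0, 0.023, 1.0, 0.0]
wrist_force: [-2.7, 1.1, 0.2]
grip_width: 0.0
finger_force: 0.0
```

Call:
{"method": "step_arm", "body": {
  "plan": [
    [-0.0015,0,0,0,0,0,-1],
    [-0.0015,0,0,0,0,0,-1],
    [-0.0015,0,0,0,0,0,-1],
    [-0.0015,0,0,0,0,0,-1],
    [-0.0015,0,0,0,0,0,-1]
  ]
}}

```text
clock: 5.4
tcp_pos: [0.5001, 0.1092, 0.0703]
tcp_rot: [0.0, 0.023, 1.0, 0.0]
wrist_force: [-2.3, -0.1, 0.4]
grip_width: 0.0005
finger_force: 0.0
```

Call:
{"method": "step_arm", "body": {
  "plan": [
    [-0.0015,0,0,0,0,0,-1],
    [-0.0015,0,0,0,0,0,-1],
    [-0.0015,0,0,0,0,0,-1],
    [-0.0015,0,0,0,0,0,-1],
    [-0.0015,0,0,0,0,0,-1]
  ]
}}

```text
clock: 5.9
tcp_pos: [0.5031, 0.1091, 0.0703]
tcp_rot: [0.0, 0.023, 1.0, 0.0]
wrist_force: [-2.1, 0.4, -0.2]
grip_width: 0.0
finger_force: 0.0
```

Call:
{"method": "step_arm", "body": {
  "plan": [
    [-0.0015,0,0,0,0,0,-1],
    [-0.0015,0,0,0,0,0,-1],
    [-0.0015,0,0,0,0,0,-1],
    [-0.0015,0,0,0,0,0,-1],
    [-0.0015,0,0,0,0,0,-1]
  ]
}}

```text
clock: 6.4
tcp_pos: [0.5063, 0.1089, 0.0704]
tcp_rot: [0.0, 0.023, 1.0, 0.0]
wrist_force: [0.1, -0.8, -0.0]
grip_width: -0.0
finger_force: 0.0
```

```bash
python3 - <<'E'
from h import *
im,W=cloud('top'); print(knob(W))
P=rk(W.reshape(-1,3)); k=(P[:,2]>.111)&(P[:,2]<.119)&(P[:,1]>.025)&(P[:,1]<.055)&(P[:,0]<.12); print(np.percentile(P[k,0],[90,98,100]).round(4))
s,p,q=st(); print(s['clock'],rk(p).round(4),s['wrist_force'])
E
```

```text
[0.116 0.207]
[0.0652 0.0712 0.074 ]
6.45 [-0.0812  0.0384  0.0704] [ 0.62426673 -0.20923055 -0.22764291]
```

Call:
{"method": "step_arm", "body": {
  "plan": [
    [0.055,0,0,0,0,0,-1],
    [0.055,0,0,0,0,0,-1],
    [0,-0.049,0,0,0,0,-1],
    [0,-0.049,0,0,0,0,-1],
    [0,0,0,0,0,0,-1]
  ]
}}

```text
clock: 6.95
tcp_pos: [0.46, 0.0694, 0.0704]
tcp_rot: [0.0, 0.025, 1.0, -0.0]
wrist_force: [-0.8, -0.8, -0.7]
grip_width: -0.0001
finger_force: 0.0
```

Call:
{"method": "step_arm", "body": {
  "plan": [
    [-0.016,0,0,0,0,0,-1],
    [-0.01,0,0,0,0,0,-1],
    [-0.012,0,0,0,0,0,-1],
    [-0.012,0,0,0,0,0,-1],
    [-0.01,0,0,0,0,0,-1]
  ]
}}

```text
clock: 7.45
tcp_pos: [0.4842, 0.0712, 0.0701]
tcp_rot: [-0.0, 0.022, 1.0, 0.0]
wrist_force: [-2.5, 0.6, -0.1]
grip_width: 0.0003
finger_force: 0.0
```

```bash
python3 - <<'E'
from h import *
s,p,q=st(); print(s['clock'],rk(p).round(4),s['wrist_force'])
im,W=cloud('top'); print(knob(W))
P=rk(W.reshape(-1,3)); k=(P[:,2]>.111)&(P[:,2]<.119)&(abs(P[:,1])<.015)&(P[:,0]<.12); print(np.percentile(P[k,0],[90,98,100]).round(4))
E
```

```text
7.45 [-0.1016 -0.0002  0.0701] [-2.46951779  0.62133199 -0.14151705]
[0.111 0.207]
[0.0425 0.0499 0.0523]
```

Call:
{"method": "step_arm", "body": {
  "plan": [
    [-0.003,0,0,0,0,0,-1],
    [-0.003,0,0,0,0,0,-1],
    [-0.003,0,0,0,0,0,-1],
    [-0.003,0,0,0,0,0,-1],
    [-0.003,0,0,0,0,0,-1]
  ]
}}

```text
clock: 8.0
tcp_pos: [0.4902, 0.0705, 0.0703]
tcp_rot: [0.0, 0.023, 1.0, 0.0]
wrist_force: [-1.7, 0.8, 0.1]
grip_width: 0.0
finger_force: 0.0
```

Call:
{"method": "step_arm", "body": {
  "plan": [
    [-0.0015,0,0,0,0,0,-1],
    [-0.0015,0,0,0,0,0,-1],
    [-0.0015,0,0,0,0,0,-1],
    [-0.0015,0,0,0,0,0,-1],
    [-0.0015,0,0,0,0,0,-1]
  ]
}}

```text
clock: 8.5
tcp_pos: [0.4932, 0.0703, 0.0703]
tcp_rot: [0.0, 0.023, 1.0, 0.0]
wrist_force: [-3.1, 1.0, 0.3]
grip_width: 0.0
finger_force: 0.0
```

Call:
{"method": "step_arm", "body": {
  "plan": [
    [-0.0015,0,0,0,0,0,-1],
    [-0.0015,0,0,0,0,0,-1],
    [-0.0015,0,0,0,0,0,-1],
    [-0.0015,0,0,0,0,0,-1],
    [-0.0015,0,0,0,0,0,-1]
  ]
}}

```text
clock: 9.0
tcp_pos: [0.4962, 0.0701, 0.0703]
tcp_rot: [0.0, 0.023, 1.0, -0.0]
wrist_force: [-2.8, 0.4, 2.4]
grip_width: 0.0003
finger_force: 0.0
```

Call:
{"method": "step_arm", "body": {
  "plan": [
    [-0.0015,0,0,0,0,0,-1],
    [-0.0015,0,0,0,0,0,-1],
    [-0.0015,0,0,0,0,0,-1],
    [-0.0015,0,0,0,0,0,-1],
    [-0.0015,0,0,0,0,0,-1]
  ]
}}

```text
clock: 9.5
tcp_pos: [0.4992, 0.07, 0.0703]
tcp_rot: [0.0, 0.023, 1.0, 0.0]
wrist_force: [-3.1, 0.2, 1.5]
grip_width: -0.0001
finger_force: 0.0
```

Call:
{"method": "step_arm", "body": {
  "plan": [
    [-0.0015,0,0,0,0,0,-1],
    [-0.0015,0,0,0,0,0,-1],
    [-0.0015,0,0,0,0,0,-1],
    [-0.0015,0,0,0,0,0,-1],
    [-0.0015,0,0,0,0,0,-1]
  ]
}}

```text
clock: 10.0
tcp_pos: [0.5022, 0.0699, 0.0703]
tcp_rot: [0.0, 0.023, 1.0, 0.0]
wrist_force: [-2.0, 1.0, 0.9]
grip_width: -0.0001
finger_force: 0.0
```

Call:
{"method": "step_arm", "body": {
  "plan": [
    [-0.0015,0,0,0,0,0,-1],
    [-0.0015,0,0,0,0,0,-1],
    [-0.0015,0,0,0,0,0,-1],
    [-0.0015,0,0,0,0,0,-1],
    [-0.0015,0,0,0,0,0,-1]
  ]
}}

```text
clock: 10.5
tcp_pos: [0.5052, 0.0697, 0.0703]
tcp_rot: [0.0, 0.023, 1.0, 0.0]
wrist_force: [-2.8, 1.2, 0.9]
grip_width: 0.0001
finger_force: 0.0
```

Call:
{"method": "step_arm", "body": {
  "plan": [
    [-0.0015,0,0,0,0,0,-1],
    [-0.0015,0,0,0,0,0,-1],
    [-0.0015,0,0,0,0,0,-1],
    [-0.0015,0,0,0,0,0,-1],
    [-0.0015,0,0,0,0,0,-1]
  ]
}}

```text
clock: 11.0
tcp_pos: [0.5083, 0.0696, 0.0703]
tcp_rot: [0.0, 0.023, 1.0, 0.0]
wrist_force: [-1.9, -0.2, 1.0]
grip_width: -0.0001
finger_force: 0.0
```

Call:
{"method": "step_arm", "body": {
  "plan": [
    [-0.0015,0,0,0,0,0,-1],
    [-0.0015,0,0,0,0,0,-1],
    [-0.0015,0,0,0,0,0,-1],
    [-0.0015,0,0,0,0,0,-1],
    [-0.0015,0,0,0,0,0,-1]
  ]
}}

```text
clock: 11.5
tcp_pos: [0.5114, 0.0694, 0.0703]
tcp_rot: [0.0, 0.023, 1.0, 0.0]
wrist_force: [-1.6, -0.1, 0.6]
grip_width: 0.0
finger_force: 0.0
```

```bash
python3 - <<'E'
from h import *
s,p,q=st(); print(s['clock'],rk(p).round(4),s['wrist_force'])
im,W=cloud('top'); print(knob(W))
P=rk(W.reshape(-1,3)); k=(P[:,2]>.111)&(P[:,2]<.119)&(abs(P[:,1])<.015)&(P[:,0]<.12); print(np.percentile(P[k,0],[90,98,100]).round(4))
E
```

```text
11.5 [-0.0744 -0.0008  0.0703] [-1.55445584 -0.13914372  0.58477855]
[0.119 0.207]
[0.0705 0.0771 0.0793]
```

Call:
{"method": "step_arm", "body": {
  "plan": [
    [-0.0015,0,0,0,0,0,-1],
    [-0.0015,0,0,0,0,0,-1],
    [-0.0015,0,0,0,0,0,-1],
    [-0.001,0,0,0,0,0,-1],
    [0,0,0,0,0,0,-1]
  ]
}}

```text
clock: 12.05
tcp_pos: [0.5141, 0.0692, 0.0705]
tcp_rot: [0.001, 0.023, 1.0, -0.0]
wrist_force: [0.5, -0.1, -0.8]
grip_width: 0.0002
finger_force: 0.0
```

```bash
python3 - <<'E'
from h import *
s,p,q=st(); print(s['clock'],rk(p).round(4),s['wrist_force'])
im,W=cloud('top'); print(knob(W))
E
```

```text
12.05 [-0.0716 -0.0009  0.0705] [ 0.5229735  -0.14243131 -0.82679573]
[0.12  0.168]
```

Call:
{"method": "step_arm", "body": {
  "plan": [
    [0.05,0,0,0,0,0,-1],
    [0.05,0,0,0,0,0,-1],
    [0.046,-0.03,0,0,0,0,-1],
    [0,-0.034,0,0,0,0,-1],
    [0,-0.034,0,0,0,0,-1]
  ]
}}

```text
clock: 12.6
tcp_pos: [0.454, 0.0321, 0.0707]
tcp_rot: [0.001, 0.023, 1.0, 0.0]
wrist_force: [0.0, -0.1, 0.3]
grip_width: -0.0006
finger_force: 0.0
```

Call:
{"method": "step_arm", "body": {
  "plan": [
    [-0.015,0,0,0,0,0,-1],
    [-0.01,0,0,0,0,0,-1],
    [-0.012,0,0,0,0,0,-1],
    [-0.014,0,0,0,0,0,-1],
    [-0.014,0,0,0,0,0,-1]
  ]
}}

```text
clock: 13.1
tcp_pos: [0.4797, 0.0321, 0.0701]
tcp_rot: [-0.0, 0.022, 1.0, 0.0]
wrist_force: [-1.3, -0.3, -0.3]
grip_width: -0.0001
finger_force: 0.0
```

```bash
python3 - <<'E'
from h import *
s,p,q=st(); print(s['clock'],rk(p).round(4),s['wrist_force'])
im,W=cloud('top'); print(knob(W))
P=rk(W.reshape(-1,3)); k=(P[:,2]>.111)&(P[:,2]<.119)&(abs(P[:,1]+.04)<.015)&(P[:,0]<.12); print(np.percentile(P[k,0],[90,98,100]).round(4))
E
```

```text
13.1 [-0.1043 -0.0395  0.0701] [-1.30772104 -0.25735709 -0.30770396]
[0.131 0.168]
[0.0377 0.0469 0.0497]
```

Front ≈ −0.093; advance 6 mm, then fine steps.

Call:
{"method": "step_arm", "body": {
  "plan": [
    [-0.003,0,0,0,0,0,-1],
    [-0.003,0,0,0,0,0,-1],
    [-0.003,0,0,0,0,0,-1],
    [-0.003,0,0,0,0,0,-1],
    [-0.003,0,0,0,0,0,-1]
  ]
}}

```text
clock: 13.65
tcp_pos: [0.4852, 0.0315, 0.0703]
tcp_rot: [-0.0, 0.023, 1.0, 0.0]
wrist_force: [-0.5, 0.4, -0.5]
grip_width: -0.0
finger_force: 0.0
```

Call:
{"method": "step_arm", "body": {
  "plan": [
    [-0.0015,0,0,0,0,0,-1],
    [-0.0015,0,0,0,0,0,-1],
    [-0.0015,0,0,0,0,0,-1],
    [-0.0015,0,0,0,0,0,-1],
    [-0.0015,0,0,0,0,0,-1]
  ]
}}

```text
clock: 14.15
tcp_pos: [0.4887, 0.0312, 0.0705]
tcp_rot: [0.0, 0.023, 1.0, 0.0]
wrist_force: [0.8, -0.0, -0.8]
grip_width: -0.0
finger_force: 0.0
```

```bash
python3 - <<'E'
from h import *
s,p,q=st(); print(s['clock'],rk(p).round(4),s['wrist_force'])
im,W=cloud('top'); print(knob(W))
P=rk(W.reshape(-1,3))
for y in (.04,0,-.04):
  k=(P[:,2]>.111)&(P[:,2]<.119)&(abs(P[:,1]-y)<.015)&(P[:,0]<.12); print(np.percentile(P[k,0],[90,98,100]).round(4))
E
```

```text
14.15 [-0.0953 -0.04    0.0705] [ 0.78889741 -0.03348861 -0.76289242]
[0.122 0.164]
[0.0579 0.0696 0.0737]
[0.0709 0.0812 0.0852]
[0.0452 0.0551 0.0573]
```

Call:
{"method": "step_arm", "body": {
  "plan": [
    [0,0,0,0,0,0,-1],
    [0,0,0,0,0,0,-1],
    [0,0,0,0,0,0,-1],
    [0,0,0,0,0,0,-1],
    [0,0,0,0,0,0,-1]
  ]
}}

```text
clock: 14.7
tcp_pos: [0.4882, 0.0312, 0.0703]
tcp_rot: [0.0, 0.023, 1.0, 0.0]
wrist_force: [0.6, -0.7, 0.7]
grip_width: 0.0005
finger_force: 0.0
```

```bash
python3 - <<'E'
from h import *
im,W=cloud('top'); print(knob(W))
im,W=cloud('side'); cv2.imwrite('pics/s2.png',cv2.resize(im[120:340,200:460],None,fx=3,fy=2.7))
E
```

```text
[0.118 0.143]
```

View pics/s2.png

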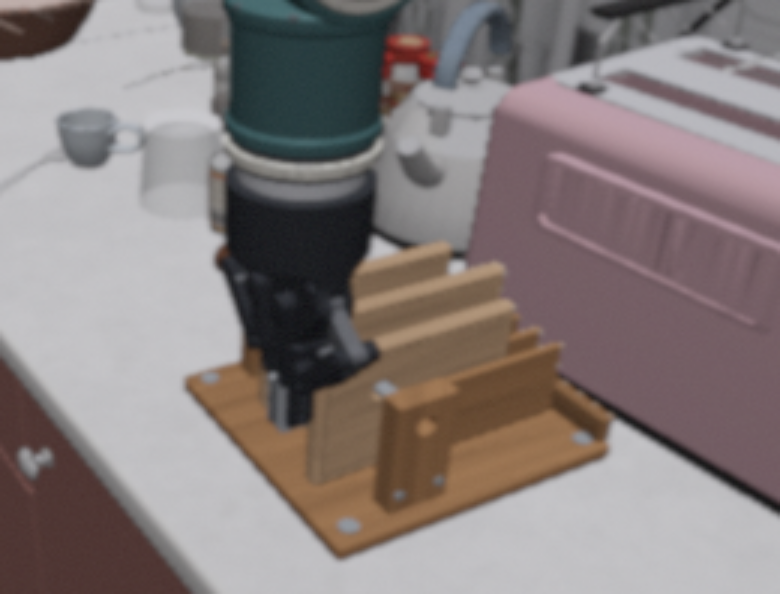

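Call:
{"method": "step_arm", "body": {
  "plan": [
    [0.05,0,-0.01,0,0,0,-1],
    [0.062,0,0,0,0,0,-1],
    [0,0.1,0,0,0,0,-1],
    [0,0.1,0,0,0,0,-1],
    [0,0.1,0,0,0,0,-1]
  ]
}}

```text
clock: 15.3
tcp_pos: [0.449, 0.1543, 0.0745]
tcp_rot: [0.0, 0.023, 1.0, 0.0]
wrist_force: [1.3, -1.2, 1.0]
grip_width: 0.0001
finger_force: 0.0
```

Call:
{"method": "step_arm", "body": {
  "plan": [
    [0,0.1,0,0,0,0,-1],
    [0,0.1,0,0,0,0,-1],
    [0,0.1,0,0,0,0,-1],
    [0,0,0,0,0,0,-1],
    [0,0,0,0,0,0,-1]
  ]
}}

```text
clock: 15.8
tcp_pos: [0.4539, 0.2737, 0.074]
tcp_rot: [-0.0, 0.022, 1.0, -0.0]
wrist_force: [0.8, -0.7, 0.1]
grip_width: -0.0002
finger_force: 0.0
```

Call:
{"method": "step_arm", "body": {
  "plan": [
    [-0.09,0,0,0,0,0,-1],
    [-0.09,0,0,0,0,0,-1],
    [-0.08,0,0,0,0,0,-1],
    [0,0,0,0,0,0,-1],
    [0,0,0,0,0,0,-1]
  ]
}}

```text
clock: 16.3
tcp_pos: [0.5583, 0.2659, 0.0738]
tcp_rot: [-0.001, 0.024, 1.0, -0.001]
wrist_force: [-0.5, -0.3, -1.1]
grip_width: 0.0001
finger_force: 0.0
```

```bash
python3 - <<'E'
from h import *
s,p,q=st(); print(s['clock'],rk(p).round(4),s['wrist_force'],(q.inv()*Q).as_rotvec().round(3))
E
```

```text
16.3 [-0.0364  0.1977  0.0738] [-0.53151152 -0.3003331  -1.09943061] [-0.001 -0.001 -0.003]
```

Call:
{"method": "step_arm", "body": {
  "plan": [
    [0,-0.06,0,0,0,0,-1],
    [0,-0.025,0,0,0,0,-1],
    [0,-0.015,0,0,0,0,-1],
    [0,-0.012,0,0,0,0,-1],
    [0,-0.012,0,0,0,0,-1]
  ]
}}

```text
clock: 16.8
tcp_pos: [0.5557, 0.2193, 0.0745]
tcp_rot: [0.0, 0.022, 1.0, 0.0]
wrist_force: [0.2, 0.6, -0.5]
grip_width: -0.0
finger_force: 0.2
```

Call:
{"method": "step_arm", "body": {
  "plan": [
    [0,-0.006,0,0,0,0,-1],
    [0,-0.006,0,0,0,0,-1],
    [0,-0.006,0,0,0,0,-1],
    [0,-0.006,0,0,0,0,-1],
    [0,-0.006,0,0,0,0,-1]
  ]
}}

```text
clock: 17.3
tcp_pos: [0.5554, 0.2069, 0.0743]
tcp_rot: [-0.0, 0.023, 1.0, 0.0]
wrist_force: [-0.7, -0.1, -0.4]
grip_width: 0.0002
finger_force: 0.3
```

```bash
python3 - <<'E'
from h import *
s,p,q=st(); print(s['clock'],rk(p).round(4),s['wrist_force'])
im,W=cloud('top'); P=rk(W.reshape(-1,3))
k=(abs(P[:,0]+.035)<.02)&(P[:,2]>.03)&(P[:,2]<.1)&(P[:,1]>.08)&(P[:,1]<.27); print(k.sum())
im,W=cloud('side'); P=rk(W.reshape(-1,3))
k=(abs(P[:,0]+.035)<.012)&(abs(P[:,2]-.08)<.012)&(P[:,1]<-.03)&(P[:,1]>-.12); print(np.percentile(P[k],[2,50],0))
cv2.imwrite('pics/s3.png',cv2.resize(im[140:300,220:400],None,fx=4,fy=3.7))
E
```

```text
17.3 [-0.0366  0.1385  0.0743] [-0.70125644 -0.12700369 -0.3821263 ]
0
[[-0.04661354 -0.08856481  0.06854443]
 [-0.03584478 -0.08353167  0.08084062]]
```

View pics/s3.png

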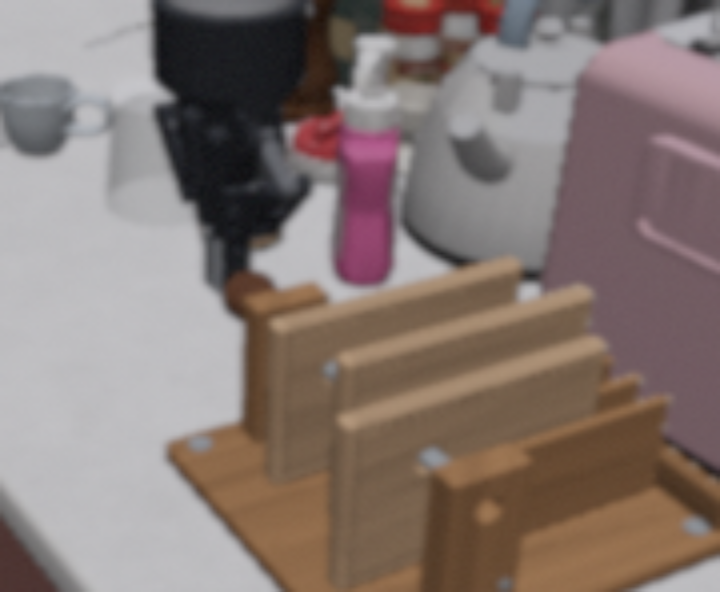

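Call:
{"method": "step_arm", "body": {
  "plan": [
    [0,-0.005,0,0,0,0,-1],
    [0,-0.005,0,0,0,0,-1],
    [0,-0.004,0,0,0,0,-1],
    [0,-0.003,0,0,0,0,-1],
    [0,-0.003,0,0,0,0,-1]
  ]
}}

```text
clock: 17.9
tcp_pos: [0.5551, 0.1988, 0.0743]
tcp_rot: [0.0, 0.023, 1.0, 0.0]
wrist_force: [-1.3, 1.9, -0.5]
grip_width: -0.0001
finger_force: 0.4
```

Call:
{"method": "step_arm", "body": {
  "plan": [
    [0,-0.002,0,0,0,0,-1],
    [0,-0.002,0,0,0,0,-1],
    [0,-0.002,0,0,0,0,-1],
    [0,-0.001,0,0,0,0,-1],
    [0,-0.001,0,0,0,0,-1]
  ]
}}

```text
clock: 18.4
tcp_pos: [0.5549, 0.1957, 0.0743]
tcp_rot: [-0.0, 0.023, 1.0, 0.0]
wrist_force: [0.3, 0.8, -1.0]
grip_width: 0.0
finger_force: 0.7
```

Call:
{"method": "step_arm", "body": {
  "plan": [
    [0,-0.002,0,0,0,0,-1],
    [0,-0.002,0,0,0,0,-1],
    [0,-0.002,0,0,0,0,-1],
    [0,-0.001,0,0,0,0,-1],
    [0,-0.001,0,0,0,0,-1]
  ]
}}

```text
clock: 18.9
tcp_pos: [0.5548, 0.1938, 0.0744]
tcp_rot: [0.0, 0.022, 1.0, 0.001]
wrist_force: [0.0, 6.3, -1.5]
grip_width: 0.0
finger_force: 2.9
```

Call:
{"method": "step_arm", "body": {
  "plan": [
    [0,-0.002,0,0,0,0,-1],
    [0,-0.002,0,0,0,0,-1],
    [0,-0.001,0,0,0,0,-1],
    [0,0,0,0,0,0,-1],
    [0,0,0,0,0,0,-1]
  ]
}}

```text
clock: 19.4
tcp_pos: [0.5548, 0.1928, 0.0744]
tcp_rot: [0.0, 0.022, 1.0, 0.001]
wrist_force: [0.1, 7.0, -3.0]
grip_width: 0.0
finger_force: 3.8
```

Call:
{"method": "step_arm", "body": {
  "plan": [
    [0,0.03,0,0,0,0,-1],
    [0,0.08,0,0,0,0,-1],
    [0.08,0,0,0,0,0,-1],
    [0.1,0,-0.02,0,0,0,-1],
    [0.1,0,-0.1,0,0,0,-1]
  ]
}}

```text
clock: 19.9
tcp_pos: [0.4457, 0.2373, 0.1149]
tcp_rot: [-0.003, 0.023, 1.0, -0.003]
wrist_force: [1.4, 0.1, 0.5]
grip_width: -0.0005
finger_force: 0.0
```

```bash
python3 - <<'E'
from h import *
s,p,q=st(); print(s['clock'],rk(p).round(4),s['wrist_force'])
im,W=cloud('top'); P=rk(W.reshape(-1,3)); cv2.imwrite('pics/t4.png',cv2.resize(im[120:300,140:440],None,fx=2.6,fy=2.6))
print(knob(W))
for y in (.04,0,-.04):
  k=(P[:,2]>.111)&(P[:,2]<.119)&(abs(P[:,1]-y)<.015)&(P[:,0]<.12); print(np.percentile(P[k,0],[1,99]).round(4))
E
```

```text
19.9 [-0.1476  0.164   0.1149] [1.37413755 0.13757658 0.46183537]
[0.101 0.113]
[-0.0637  0.0714]
[-0.0516  0.0826]
[-0.0782  0.0567]
```

View pics/t4.png

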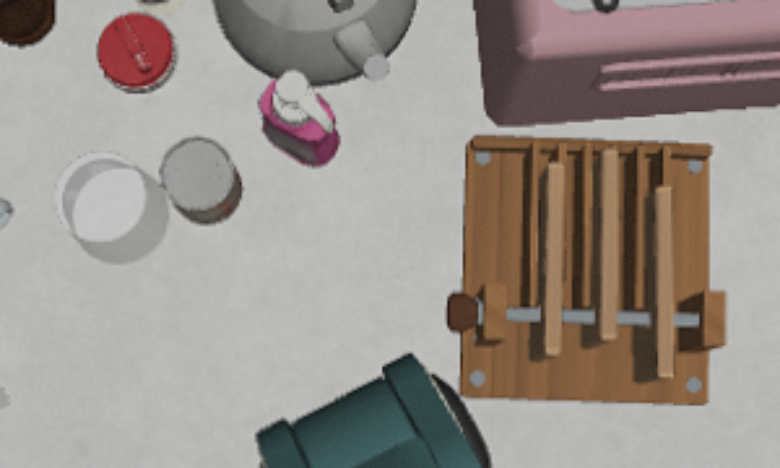

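Call:
{"method": "step_arm", "body": {
  "plan": [
    [0,0,-0.05,0,0,0,-1],
    [0,0,0,0,0,0,-1],
    [0,0,0,0,0,0,-1],
    [0,0,0,0,0,0,-1],
    [0,0,0,0,0,0,-1]
  ]
}}

```text
clock: 20.45
tcp_pos: [0.4493, 0.2386, 0.1367]
tcp_rot: [-0.001, 0.023, 1.0, -0.001]
wrist_force: [-0.6, -0.0, -0.7]
grip_width: 0.0002
finger_force: 0.0
```

```bash
python3 -c "
from station import ctrl
print(ctrl.sign_off())"
```

```text
the job is handed in; nothing more can be done
None
```

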